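# Refit four stacked wheel bearings in their hubs

### The arm

A 6-joint arm with a two-finger parallel gripper is mounted at the origin on a cart in front of the work surface, level with it; the furniture and walls round the work are solid. World frame = base frame: x ahead of the robot, y to its left, z up, the work surface at z = 0. Lengths are in m, angles in degrees, forces in N, time in s.
With the tool pointing down it reaches from about 0.4 to 0.825 m from the base axis. Payload 7 kg.
Tool frame: the origin (TCP) lies on the centre line of the jaws, within the pads' length; the fingertips stand 11 mm ahead of it and the grasp point (between the pads) lies 8 mm behind it; z points along the fingers, y is the direction in which the jaws open and shut (so a half turn about z gives the same grasp; the last joint's range is limited). The gripper opens to 88 mm and grips with 3 to 60 N. Pads are 19 mm wide; open, the fingers measure 130 mm over their backs; the gripper's body (78 mm by 193 mm) begins 47 mm behind the grasp point.
Start: joints at [85.72, 20.546, 0.682, 0, -70.136, -16.507], TCP at [0.24, 0.631, 0.238] pointing down, gripper open.
Joint ranges: [-176.03, 176.03], [-82.01, 121.73], [-58.28, 71.71], [-173.87, 95.51], [-174.79, -0.11], [-173.66, 173.66]. Speed limits (degrees/s): [136.94, 136.94, 172.46, 180, 180, 180].

### API

Orientations are given as [roll, pitch, yaw] about the fixed x, y, z axes, in that order (R = Rz(yaw) Ry(pitch) Rx(roll)).
In Python, from plant import ctrl, cams, order gives the robot as it stands.
- The arm moves only by the tool jog_arm, never from a script. Its argument "motion" is a list of rows, each an object with "offset": the shift along the tool's x, y, z in mm, a list of three; "roll": the turn about the tool's z in rad; "hand": the finger opening in mm, from 0 to 87.6. A call has 1 to 20 rows; each row is the pose to reach, as a shift and turn from the pose commanded when the call began, along the tool's axes at that moment; what a row does not reach only later rows make up. A row lasts 1/12 s, in which the tool goes at most 41.7 mm and 7.16 degrees, less where a joint would pass 70% of its speed; a pose out of reach is approached as far as the arm can. A call with a gripper value outside its range is refused whole. The fingers move at their own pace and stop on an object; the grip force is fixed at half the most. Time passes only in rows, so rows that repeat a pose let the fingers close. It gives the time, the measured TCP pose, the force and the opening at its end, in the units of the state.
- ctrl.get_obs(): the state, without advancing time (a new reading comes with each control period).
- cams.snapshot(name): name is "scene" or "top" or "wrist"; returns a dict with "img" (420x560x3 uint8, red, green, blue), "K" (3x3 intrinsics, pixels), "D" ([k1, k2, p1, p2, k3] as OpenCV has them; the pictures are not rectified), "cam_to_world" (4x4, takes a point from camera to world coordinates); the wrist camera has in their place "T_tool_cam" (4x4, takes a point from camera to tool coordinates, whose origin is the TCP and whose axes are the flange's). Camera axes: x right, y down, z forward; pixel columns grow to the right and rows downward; lengths in m; the calibration is good to about 2 mm. A picture is of the moment at which its call begins: read the wrist's pose just before it. There is no depth.
- order.close_job(): hands the job in, once; it reports no verdict.
The state is a dict: "clock": time; "joint_pos": joint angles; "qvel": joint speeds; "tau": joint torques, N m; "tool_pos": TCP position; "orientation": TCP orientation; "force": force on the tool from outside, world axes, zero at the start; "moment": the same for the moment, N m; "opening": finger opening in m.
Only numpy, scipy, OpenCV 4.12 (cv2) and the standard library are available. Lean on these libraries where they do the work, as an engineer would, in place of code of your own. Each camera call takes 0.05 s, during which the arm holds its last target. There are 200 camera calls.

### The job

Four cleaned taper roller bearings of different sizes are stacked on the bench among the four wheel hubs they came out of. Take the stack apart and set each bearing, narrow end down as it stands now, in the hub whose race it fits, so that all four sit level and fully down in their races. Do not let a bearing tip over or fall, and leave the oil can and the tin of nails standing where they are.

Things in the scene. Friction and masses are not known exactly. Their poses are not given: they have to be found in the camera images.
- bearing_s: the smallest of four loose tapered roller bearing cones (bare oiled steel inner race with rollers), narrow end down: a plain cylindrical rim 32 mm across and 10 mm high on top, under it a taper 12 mm high that narrows to 18 mm at the foot; 22 mm high in all, bore 12 mm. Origin: centre of the foot, z up; round, so yaw does not matter. Grip it across the rim.
- bearing_m: the second smallest of four loose tapered roller bearing cones (bare oiled steel inner race with rollers), narrow end down: a plain cylindrical rim 42 mm across and 10 mm high on top, under it a taper 13 mm high that narrows to 28 mm at the foot; 23 mm high in all, bore 17 mm. Origin: centre of the foot, z up; round, so yaw does not matter. Grip it across the rim.
- bearing_l: the second largest of four loose tapered roller bearing cones (bare oiled steel inner race with rollers), narrow end down: a plain cylindrical rim 51 mm across and 10 mm high on top, under it a taper 14 mm high that narrows to 36 mm at the foot; 24 mm high in all, bore 24 mm. Origin: centre of the foot, z up; round, so yaw does not matter. Grip it across the rim.
- bearing_xl: the largest of four loose tapered roller bearing cones (bare oiled steel inner race with rollers), narrow end down: a plain cylindrical rim 60 mm across and 10 mm high on top, under it a taper 16 mm high that narrows to 43 mm at the foot; 26 mm high in all, bore 30 mm. Origin: centre of the foot, z up; round, so yaw does not matter. Grip it across the rim.
- hub_s: hub of the smallest bearing: dark cast wheel hub, fixed, studs down, 56 mm high; flange 64 mm across at 22-32 mm height, barrel 47 mm across with flat top. In the top a bright conical race, mouth 32 mm, narrowing to 20 mm at a flat shoulder 45.5 mm above the bench: there the bearing's foot rests, about 1 mm loose, its rim 11.5 mm out of the top face. Origin: centre of the underside, z up.
- hub_m: hub of the second smallest bearing: dark cast wheel hub, fixed, studs down, 56 mm high; flange 81 mm across at 22-32 mm height, barrel 58 mm across with flat top. In the top a bright conical race, mouth 43 mm, narrowing to 30 mm at a flat shoulder 44.5 mm above the bench: there the bearing's foot rests, about 1 mm loose, its rim 11.5 mm out of the top face. Origin: centre of the underside, z up.
- hub_l: hub of the second largest bearing: dark cast wheel hub, fixed, studs down, 56 mm high; flange 96 mm across at 22-32 mm height, barrel 67 mm across with flat top. In the top a bright conical race, mouth 52 mm, narrowing to 38 mm at a flat shoulder 43.5 mm above the bench: there the bearing's foot rests, about 1 mm loose, its rim 11.5 mm out of the top face. Origin: centre of the underside, z up.
- hub_xl: hub of the largest bearing: dark cast wheel hub, fixed, studs down, 56 mm high; flange 112 mm across at 22-32 mm height, barrel 76 mm across with flat top. In the top a bright conical race, mouth 61 mm, narrowing to 45 mm at a flat shoulder 41.5 mm above the bench: there the bearing's foot rests, about 1 mm loose, its rim 11.5 mm out of the top face. Origin: centre of the underside, z up.
- nail_tin: open grey tin of nails, 76 mm across, 51 mm high, a bystander standing among the work. Origin: centre of the underside.
- oil_can: red oil can with a long thin spout, 68 x 80 mm in plan, 186 mm high, a bystander standing among the work. Origin: centre of the underside.
Mind the look-alikes: they are no part of the job. Leave any purple look-alike of the hub_m alone.

How it is judged (in metres and radians):
At the end, for the whole second after the job is handed in: each bearing sits in the hub of its own size: within 5 mm of the hub's axis, within 3 mm of its seated height (foot on the shoulder), tilted less than 0.1 rad, at rest and released (horizontal distance between bearing_s and hub_s below 0.005 m and z of bearing_s in the frame of hub_s between 0.0425 and 0.0485 m and angle between each of bearing_s, bearing_m, bearing_l, bearing_xl's own z axis and vertical below 0.1 rad and linear speed of each of bearing_s, bearing_m, bearing_l, bearing_xl below 0.02 m/s and horizontal distance between bearing_m and hub_m below 0.005 m and z of bearing_m in the frame of hub_m between 0.0415 and 0.0475 m and horizontal distance between bearing_l and hub_l below 0.005 m and z of bearing_l in the frame of hub_l between 0.0405 and 0.0465 m and horizontal distance between bearing_xl and hub_xl below 0.005 m and z of bearing_xl in the frame of hub_xl between 0.0385 and 0.0445 m); the robot touches nothing.
It fails at once if a bearing is tipped over (more than about 50 degrees) or falls off the bench (angle between any of bearing_s, bearing_m, bearing_l, bearing_xl's own z axis and vertical above 0.9 rad or height (world z) of any of bearing_s, bearing_m, bearing_l, bearing_xl below -0.03 m).
It fails at once if the oil can or the tin of nails is pushed more than 30 mm or tipped (distance of any of nail_tin, oil_can from where it was at the start of the episode above 0.03 m or angle between any of nail_tin, oil_can's own z axis and vertical above 0.4 rad).
It also fails if it takes over 112 s, if anything falls off the work surface, if the arm or the gripper's body presses on something with over 40 N, if the wrist force passes 120 N, or if a joint passes its speed limit or range.

## Working session

There is one attempt and no reset: what is moved stays moved. The work goes in short steps, Python scripts to look and compute and a tool call to move; the robot and the scene stay as the last step left them, time stands still between calls to the robot, and variables do not carry over. Pictures are saved under pics/ and viewed, about 12 in all and at most 16, crops included, and the job is handed in when it is done.

Besides the shell and the picture viewer there is one more tool, called after ">>>" as name(argument=value, ...) on one line, values as JSON. jog_arm: Moves the arm, as the interface text tells. Its arguments: {"type":"object","properties":{"motion":{"type":"array"}},"required":["motion"]}

```bash
ls; mkdir -p pics; python3 - <<'E'
from plant import ctrl,cams
import cv2,numpy as np
print(ctrl.get_obs())
for n in("scene","top","wrist"):
    s=cams.snapshot(n); cv2.imwrite(f"pics/{n}0.png",s["img"][:,:,::-1])
    print(n,{k:np.round(v,4).tolist() for k,v in s.items() if k!="img"})
E
```

```text
pics
{'clock': 0.0, 'joint_pos': array([ 8.57188778e+01,  2.05918560e+01,  6.31487408e-01, -1.89943399e-02,
       -7.01354339e+01, -1.65062549e+01]), 'qvel': array([ 0.01752655,  0.02822362,  0.04574544,  0.01103059, -0.07577668,
       -0.01448037]), 'tau': array([-9.27269211e-04, -5.82720459e+01,  2.93044746e+01,  6.99720070e+00,
        7.10932160e-03, -1.53370070e-04]), 'tool_pos': array([0.23942724, 0.63058974, 0.2366041 ]), 'orientation': array([ 1.79903072e+02, -1.01020819e-02, -2.07938377e+01]), 'force': array([-0.33162668, -0.14912757, -0.37639501]), 'moment': array([ 0.01238386,  0.0005826 , -0.01420407]), 'opening': 0.08734444016010322}
scene {'K': [[467.2521, 0.0, 290.1482], [0.0, 467.2521, 212.6587], [0.0, 0.0, 1.0]], 'D': [-0.0418, 0.0, 0.0, 0.0, 0.0], 'cam_to_world': [[0.5692, -0.5673, 0.5951, -0.0115], [-0.8219, -0.4102, 0.3951, -0.2151], [0.02, -0.7141, -0.6998, 0.6698], [0.0, 0.0, 0.0, 1.0]]}
top {'K': [[387.0297, 0.0, 281.6043], [0.0, 387.0297, 208.6429], [0.0, 0.0, 1.0]], 'D': [-0.0514, 0.0, 0.0, 0.0, 0.0], 'cam_to_world': [[0.0156, -0.9943, 0.1052, 0.4064], [-0.9998, -0.0172, -0.0137, 0.1428], [0.0154, -0.1049, -0.9944, 0.9886], [0.0, 0.0, 0.0, 1.0]]}
wrist {'K': [[368.3047, 0.0, 280.7016], [0.0, 368.3047, 207.4744], [0.0, 0.0, 1.0]], 'D': [0.0121, 0.0, 0.0, 0.0, 0.0], 'T_tool_cam': [[0.0015, -0.9685, -0.2491, 0.0655], [1.0, 0.0014, 0.0007, -0.0007], [-0.0003, -0.2491, 0.9685, -0.1471], [0.0, 0.0, 0.0, 1.0]]}
```

View pics/scene0.png

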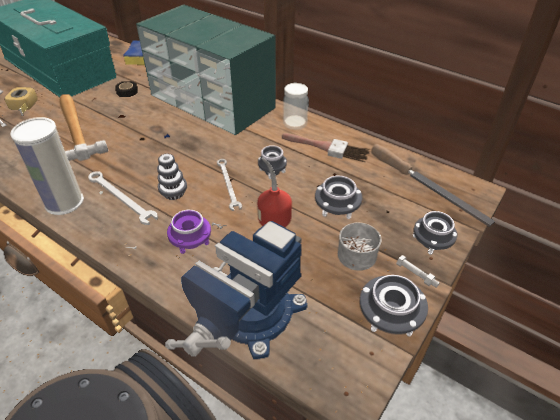

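View pics/top0.png

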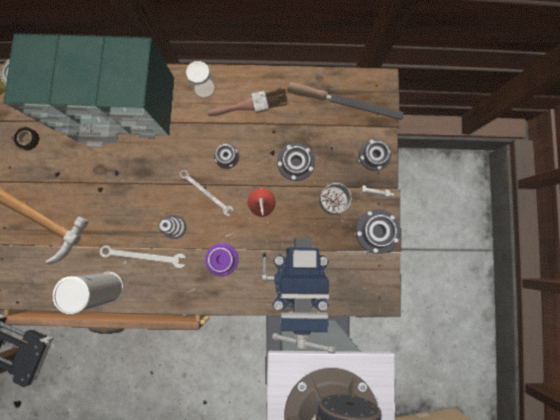

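The scene is clear. In the top view:
- **Stack:** (172,226).
- **Candidate hubs:** (226,154) small, (376,152), (296,160) and (380,230) largest.
- **Purple look-alike:** (221,260), which I'll leave alone.
- **Bystanders:** oil can (261,202) and nail tin (335,198).

Next I'll measure positions and hub sizes.

```bash
cat > h.py <<'E'
from plant import ctrl,cams
import cv2,numpy as np
from scipy.spatial.transform import Rotation as R
def snap(n,f=None):
    o=ctrl.get_obs(); s=cams.snapshot(n)
    if n=="wrist":
        T=np.eye(4);T[:3,:3]=R.from_euler("xyz",o["orientation"],degrees=True).as_matrix();T[:3,3]=o["tool_pos"]
        s["cam_to_world"]=T@s["T_tool_cam"]
    if f: cv2.imwrite(f,s["img"][:,:,::-1])
    return s
def ray(s,uv,z):
    p=cv2.undistortPoints(np.array(uv,float).reshape(-1,1,2),s["K"],s["D"])[:,0]
    d=np.c_[p,np.ones(len(p))]@s["cam_to_world"][:3,:3].T; c=s["cam_to_world"][:3,3]
    return c+d*((z-c[2])/d[:,2])[:,None]
def proj(s,P):
    w=np.linalg.inv(s["cam_to_world"]); r=cv2.Rodrigues(w[:3,:3])[0]
    return cv2.projectPoints(np.array(P,float).reshape(-1,3),r,w[:3,3],s["K"],s["D"])[0][:,0]
E
python3 - <<'E'
from h import *
s=snap("top"); im=s["img"]
for n,uv,z in [("stack",(171,225),.095),("s",(226,154),.056),("l",(296,160),.056),("m",(376,152),.056),("xl",(380,230),.056),("purple",(221,260),.056),("oil",(261,202),.08),("spout",(263,212),.18),("tin",(335,198),.051),("jar",(199,75),.09),("cab",(172,95),.15),("vise",(300,240),.1)]:
    p=ray(s,[uv],z)[0]; print(n,p.round(3),"r",np.hypot(p[0],p[1]).round(3))
a=cv2.resize(im[135:275,150:410],None,fx=3,fy=3,interpolation=2)
cv2.imwrite("pics/topc.png",a[:,:,::-1])
E
```

```text
stack [0.458 0.386 0.095] r 0.599
s [0.638 0.269 0.056] r 0.692
l [0.626 0.096 0.056] r 0.633
m [ 0.65  -0.102  0.056] r 0.658
xl [ 0.457 -0.11   0.056] r 0.47
purple [0.379 0.273 0.056] r 0.467
oil [0.517 0.179 0.08 ] r 0.548
spout [0.484 0.171 0.18 ] r 0.513
tin [ 0.534 -0.001  0.051] r 0.534
jar [0.825 0.337 0.09 ] r 0.891
cab [0.749 0.383 0.15 ] r 0.841
vise [0.429 0.087 0.1  ] r 0.438
```

View pics/topc.png

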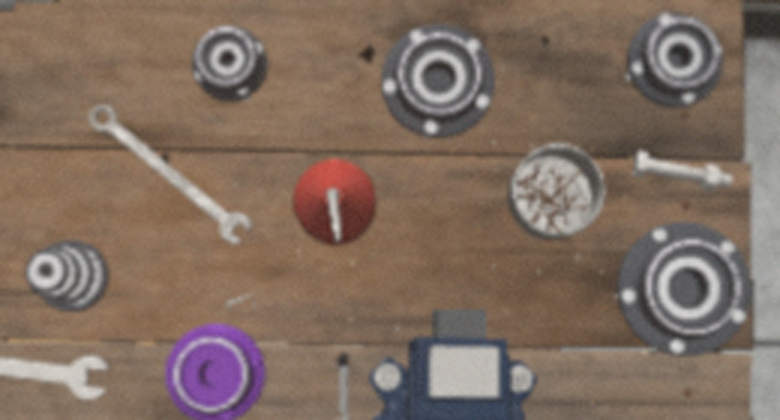

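>>> jog_arm(motion=[{"offset": [0, 0, -20]}, {"offset": [0, 0, -50]}, {"offset": [10, 5, -70]}, {"offset": [30, 15, -80]}, {"offset": [60, 30, -80]}, {"offset": [90, 45, -80]}, {"offset": [120, 60, -80]}, {"offset": [150, 75, -80]}, {"offset": [180, 90, -80]}, {"offset": [210, 105, -70]}, {"offset": [240, 120, -50]}, {"offset": [265, 133, -30]}, {"offset": [282, 142, -15]}, {"offset": [290, 146, -5]}, {"offset": [290, 146, 0]}, {"offset": [290, 146, 0]}])

```text
$.motion[0]: bad value
```

```bash
python3 - <<'E'
from h import *
o=ctrl.get_obs();print(o["clock"],o["tool_pos"],o["orientation"],o["force"],np.abs(o["qvel"]).max())
s=snap("wrist","pics/w1.png")
E
```

```text
0.2 [0.23947366 0.63082739 0.23698699] [ 1.79943996e+02 -7.07603047e-03 -2.07878890e+01] [-0.26091495  0.59798563  0.40398815] 0.22397157009794266
```

View pics/w1.png

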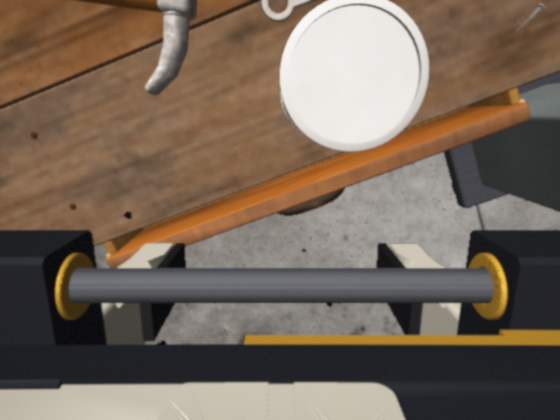

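The wrist picture shows the white can directly ahead at (354,75), so the move needs extra height. Each row has to carry every field.

>>> jog_arm(motion=[{"offset": [0, 0, -20], "roll": 0, "hand": 87}, {"offset": [0, 0, -50], "roll": 0, "hand": 87}, {"offset": [0, 0, -80], "roll": 0, "hand": 87}, {"offset": [10, 5, -80], "roll": 0, "hand": 87}, {"offset": [35, 18, -80], "roll": 0, "hand": 87}, {"offset": [65, 33, -80], "roll": 0, "hand": 87}, {"offset": [95, 48, -80], "roll": 0, "hand": 87}, {"offset": [125, 63, -80], "roll": 0, "hand": 87}, {"offset": [155, 78, -80], "roll": 0, "hand": 87}, {"offset": [185, 93, -80], "roll": 0, "hand": 87}, {"offset": [215, 108, -70], "roll": 0, "hand": 87}, {"offset": [245, 123, -50], "roll": 0, "hand": 87}, {"offset": [270, 135, -30], "roll": 0, "hand": 87}, {"offset": [285, 143, -15], "roll": 0, "hand": 87}, {"offset": [290, 146, -5], "roll": 0, "hand": 87}, {"offset": [290, 146, 0], "roll": 0, "hand": 87}, {"offset": [290, 146, 0], "roll": 0, "hand": 87}])

```text
clock: 1.67
tool_pos: [0.4586, 0.3914, 0.2365]
orientation: [179.9, 0.0, -20.8]
force: [-0.0, 0.3, 0.3]
opening: 0.0865
```

```bash
python3 - <<'E'
from h import *
o=ctrl.get_obs();print(o["clock"],o["tool_pos"],o["orientation"],o["force"],np.abs(o["qvel"]).max())
s=snap("wrist","pics/w2.png")
E
```

```text
1.6667 [0.45857274 0.39135674 0.23651307] [ 1.79913834e+02  2.92524150e-02 -2.08277606e+01] [-0.03639146  0.33422645  0.3313512 ] 2.0536289211004632
```

View pics/w2.png

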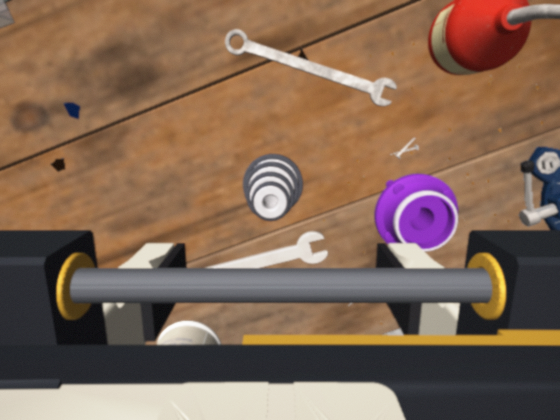

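The stack is in view. The top bearing's bore is at about (270,202), and the purple hub at (418,215) is clear of it.

```bash
cat > m.py <<'E'
from h import *
import sys
def delta(P):  # world target -> tool mm
    o=ctrl.get_obs();r=R.from_euler("xyz",o["orientation"],degrees=True).as_matrix()
    return ((np.array(P)-o["tool_pos"])@r*1000).round(1)
def circ(s,u,v,w,D,z): # refine circle dia D centre near pixel by maximising edge along projected circle
    g=cv2.GaussianBlur(cv2.cvtColor(s["img"],cv2.COLOR_RGB2GRAY),(0,0),1).astype(np.float32)
    t=np.linspace(0,2*np.pi,72,endpoint=False); c0=ray(s,[(u,v)],z)[0]; best=[]
    for dx in np.arange(-w,w+.1,1):
        for dy in np.arange(-w,w+.1,1):
            c=c0+[dx/1e3,dy/1e3,0]
            val=[]
            for k in (-.0015,.0015):
                q=proj(s,c+np.c_[(D/2+k)*np.cos(t),(D/2+k)*np.sin(t),0*t]).astype(np.float32)
                val.append(cv2.remap(g,q[:,:1],q[:,1:],1)[:,0])
            best.append((np.abs(np.mean(val[0]-val[1])),c))
    best.sort(key=lambda b:-b[0]); return best[0],c0
E
python3 - <<'E'
from m import *
s=snap("wrist")
for D,z,u,v in[(.032,.095,270,202),(.012,.095,270,202),(.06,.026,272,184)]:
    (b,c),c0=circ(s,u,v,12,D,z); print(D,b,c.round(4),c0.round(4),proj(s,c))
    print(delta([c[0],c[1],.097]))
E
```

```text
0.032 76.16215 [0.4626 0.3992 0.095 ] [0.4576 0.4022 0.095 ] [[271.24089108 195.07040387]]
[  1.3  -7.5 141.2]
0.012 46.14517 [0.4516 0.3962 0.095 ] [0.4576 0.4022 0.095 ] [[279.56358723 206.18581451]]
[ -7.9  -0.8 141.2]
0.06 23.566202 [0.4522 0.4055 0.026 ] [0.4592 0.4015 0.026 ] [[270.77081204 191.88107254]]
[-10.7  -9.7 141.2]
```

>>> jog_arm(motion=[{"offset": [-2, -4, 15], "roll": 0, "hand": 87}, {"offset": [-4, -9, 40], "roll": 0, "hand": 87}, {"offset": [-4, -9, 60], "roll": 0, "hand": 87}, {"offset": [-4, -9, 70], "roll": 0, "hand": 87}, {"offset": [-4, -9, 70], "roll": 0, "hand": 87}, {"offset": [-4, -9, 70], "roll": 0, "hand": 87}])

```text
clock: 2.27
tool_pos: [0.4583, 0.4022, 0.1683]
orientation: [-180.0, -0.0, -20.7]
force: [-0.2, 0.3, -0.2]
opening: 0.0871
```

```bash
python3 - <<'E'
from m import *
s=snap("wrist"); im=s["img"].copy()
for z,D,col in[(.095,.032,(255,0,0)),(.073,.042,(0,255,0)),(.05,.051,(0,0,255)),(.026,.06,(255,255,0))]:
    t=np.linspace(0,6.283,40); q=proj(s,np.c_[.458+D/2*np.cos(t),.4018+D/2*np.sin(t),z+0*t])
    cv2.polylines(im,[q.round().astype(int)],True,col,1)
print(proj(s,[.458,.4018,.095]))
cv2.imwrite("pics/w3.png",cv2.resize(im[100:280,180:380],None,fx=3,fy=3)[:,:,::-1])
E
```

```text
[[282.3959615  221.32267039]]
```

View pics/w3.png

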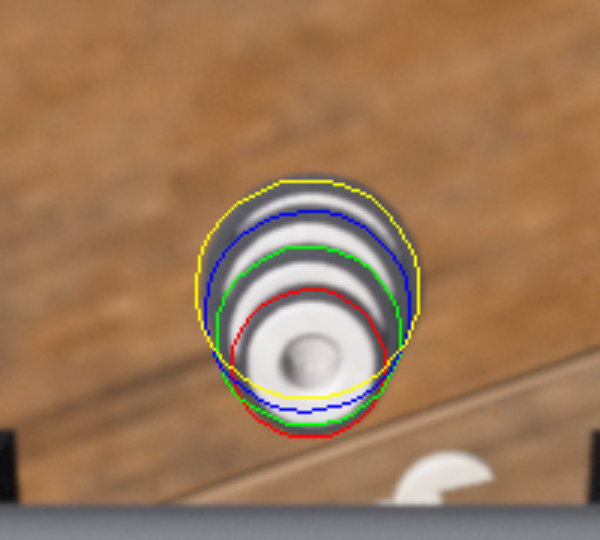

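The overlay matches the stack to within 1 mm: the s rim centre is about (284,220), against (282,221) predicted. I'll grip bearing_s now.

>>> jog_arm(motion=[{"offset": [0, 0, 12], "roll": 0, "hand": 70}, {"offset": [0, 0, 32], "roll": 0, "hand": 60}, {"offset": [0, 0, 52], "roll": 0, "hand": 55}, {"offset": [0, 0, 65], "roll": 0, "hand": 55}, {"offset": [0, 0, 71], "roll": 0, "hand": 55}, {"offset": [0, 0, 71], "roll": 0, "hand": 55}, {"offset": [0, 0, 71], "roll": 0, "hand": 45}, {"offset": [0, 0, 71], "roll": 0, "hand": 38}, {"offset": [0, 0, 71], "roll": 0, "hand": 34}, {"offset": [0, 0, 71], "roll": 0, "hand": 25}, {"offset": [0, 0, 71], "roll": 0, "hand": 25}, {"offset": [0, 0, 71], "roll": 0, "hand": 25}, {"offset": [0, 0, 71], "roll": 0, "hand": 25}, {"offset": [0, 0, 68], "roll": 0, "hand": 25}, {"offset": [0, 0, 60], "roll": 0, "hand": 25}, {"offset": [0, 0, 40], "roll": 0, "hand": 25}, {"offset": [0, 0, 10], "roll": 0, "hand": 25}, {"offset": [0, 0, -20], "roll": 0, "hand": 25}, {"offset": [0, 0, -45], "roll": 0, "hand": 25}, {"offset": [0, 0, -60], "roll": 0, "hand": 25}])

```text
clock: 3.98
tool_pos: [0.4589, 0.402, 0.2313]
orientation: [-179.8, -0.1, -20.8]
force: [0.1, 0.4, -0.9]
opening: 0.0299
```

>>> jog_arm(motion=[{"offset": [5, 1, -5], "roll": -0.03, "hand": 25}, {"offset": [18, 5, -6], "roll": -0.1, "hand": 25}, {"offset": [38, 11, -6], "roll": -0.2, "hand": 25}, {"offset": [60, 17, -6], "roll": -0.3, "hand": 25}, {"offset": [82, 24, -6], "roll": -0.4, "hand": 25}, {"offset": [104, 30, -6], "roll": -0.5, "hand": 25}, {"offset": [126, 36, -6], "roll": -0.6, "hand": 25}, {"offset": [148, 43, -6], "roll": -0.7, "hand": 25}, {"offset": [170, 49, -6], "roll": -0.8, "hand": 25}, {"offset": [190, 55, -6], "roll": -0.9, "hand": 25}, {"offset": [204, 59, -6], "roll": -0.97, "hand": 25}, {"offset": [211, 61, -6], "roll": -1.0, "hand": 25}, {"offset": [213, 61, -6], "roll": -1.01, "hand": 25}, {"offset": [213, 61, -6], "roll": -1.01, "hand": 25}, {"offset": [213, 61, -6], "roll": -1.01, "hand": 25}])

```text
clock: 5.23
tool_pos: [0.6354, 0.269, 0.2336]
orientation: [-180.0, 0.0, 37.0]
force: [0.1, 0.7, -0.5]
opening: 0.0302
```

```bash
python3 - <<'E'
from m import *
o=ctrl.get_obs();print(o["tool_pos"],o["orientation"])
s=snap("wrist","pics/w4.png")
print(proj(s,[.636,.269,.056]))
E
```

```text
[0.6354336  0.2689871  0.23355905] [-1.79989397e+02  1.98771482e-02  3.70173083e+01]
[[282.51631565 188.59649164]]
```

View pics/w4.png

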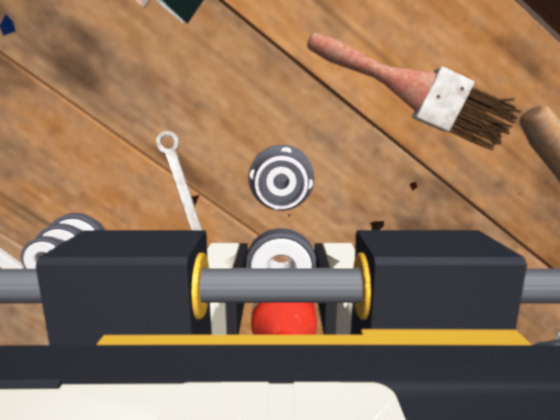

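The hub_s race is centred at about (281.5,181), and the bearing is upright in the jaws with its bore at about (282,262).

```bash
python3 - <<'E'
from m import *
s=snap("wrist"); o=ctrl.get_obs(); g=cv2.cvtColor(s["img"],cv2.COLOR_RGB2GRAY)
print("hub",ray(s,[(281.5,181)],.056)[0], delta(ray(s,[(281.5,181)],.056)[0]))
for d in (-.004,0,.004): print(d,"TCP top proj",proj(s,o["tool_pos"]+[d*np.cos(np.radians(37)),d*np.sin(np.radians(37)),-.002]))
print("col v profile u=281",g[140:225:2,281].tolist()); print("u prof v=181",g[181,245:320:2].tolist())
print("bearing v",g[224:290:2,281].tolist())
E
```

```text
hub [0.64084232 0.27413254 0.056     ] [  7.3  -0.4 177.7]
-0.004 TCP top proj [[283.45324444 278.41753777]]
0 TCP top proj [[283.49123689 269.9822522 ]]
0.004 TCP top proj [[283.52973241 261.44402131]]
col v profile u=281 [145, 143, 130, 121, 145, 170, 118, 115, 219, 246, 178, 104, 102, 155, 238, 242, 229, 131, 107, 105, 104, 98, 92, 91, 115, 230, 244, 238, 154, 104, 101, 95, 117, 198, 209, 107, 145, 148, 146, 143, 146, 152, 156]
u prof v=181 [138, 126, 84, 59, 56, 178, 234, 126, 99, 106, 113, 219, 242, 242, 181, 94, 100, 104, 104, 99, 83, 58, 145, 240, 244, 231, 127, 104, 96, 108, 227, 223, 183, 233, 148, 146, 157, 161]
bearing v [156, 153, 114, 92, 95, 115, 107, 161, 250, 247, 242, 242, 242, 243, 242, 189, 141, 138, 137, 187, 241, 233, 160, 113, 128, 141, 149, 156, 156, 156, 146, 148, 146]
```

>>> jog_arm(motion=[{"offset": [2, 0, 10], "roll": -0.0, "hand": 25}, {"offset": [5, 0, 30], "roll": 0, "hand": 25}, {"offset": [6.5, 0, 60], "roll": 0, "hand": 25}, {"offset": [6.5, 0, 90], "roll": 0, "hand": 25}, {"offset": [6.5, 0, 115], "roll": 0, "hand": 25}, {"offset": [6.5, 0, 130], "roll": 0, "hand": 25}, {"offset": [6.5, 0, 138], "roll": 0, "hand": 25}, {"offset": [6.5, 0, 144], "roll": 0, "hand": 25}, {"offset": [6.5, 0, 150], "roll": 0, "hand": 25}, {"offset": [6.5, 0, 156], "roll": 0, "hand": 25}, {"offset": [6.5, 0, 160], "roll": 0, "hand": 25}, {"offset": [6.5, 0, 162], "roll": 0, "hand": 25}, {"offset": [6.5, 0, 162], "roll": 0, "hand": 25}, {"offset": [6.5, 0, 162], "roll": 0, "hand": 25}])

```text
clock: 6.5
tool_pos: [0.6412, 0.2728, 0.072]
orientation: [180.0, -0.0, 37.1]
force: [0.9, -0.2, -0.3]
opening: 0.03
```

>>> jog_arm(motion=[{"offset": [0, 0, 1], "roll": 0, "hand": 25}, {"offset": [0, 0, 2], "roll": 0, "hand": 25}, {"offset": [0, 0, 2], "roll": 0, "hand": 25}, {"offset": [0, 0, 2], "roll": 0, "hand": 31}, {"offset": [0, 0, 2], "roll": 0, "hand": 34}, {"offset": [0, 0, 2], "roll": 0, "hand": 38}, {"offset": [0, 0, 2], "roll": 0, "hand": 44}, {"offset": [0, 0, 1], "roll": 0, "hand": 50}, {"offset": [0, 0, -5], "roll": 0, "hand": 60}, {"offset": [0, 0, -20], "roll": 0, "hand": 80}, {"offset": [0, 0, -50], "roll": 0, "hand": 87}, {"offset": [0, 0, -85], "roll": 0, "hand": 87}, {"offset": [0, 0, -120], "roll": 0, "hand": 87}, {"offset": [0, 0, -150], "roll": 0, "hand": 87}, {"offset": [0, 0, -162], "roll": 0, "hand": 87}, {"offset": [0, 0, -163], "roll": 0, "hand": 87}, {"offset": [0, 0, -163], "roll": 0, "hand": 87}])

```text
clock: 7.92
tool_pos: [0.6412, 0.273, 0.2358]
orientation: [-180.0, -0.1, 37.1]
force: [0.8, -0.3, -0.5]
opening: 0.0871
```

```bash
python3 - <<'E'
from m import *
o=ctrl.get_obs();print(o["clock"],o["tool_pos"],o["orientation"])
s=snap("wrist"); im=s["img"].copy()
t=np.linspace(0,6.283,40)
for z,D,col in[(.0675,.032,(255,0,0)),(.056,.047,(0,255,0))]:
    cv2.polylines(im,[proj(s,np.c_[.641+D/2*np.cos(t),.274+D/2*np.sin(t),z+0*t]).round().astype(int)],True,col,1)
cv2.imwrite("pics/w5.png",cv2.resize(im[100:280,180:380],None,fx=3,fy=3)[:,:,::-1])
print(delta([.458,.402,.17]))
E
```

```text
7.9167 [0.64118853 0.27299171 0.23578371] [-1.79983441e+02 -1.28957576e-01  3.70771389e+01]
[ -67.7 -213.2   64.3]
```

View pics/w5.png

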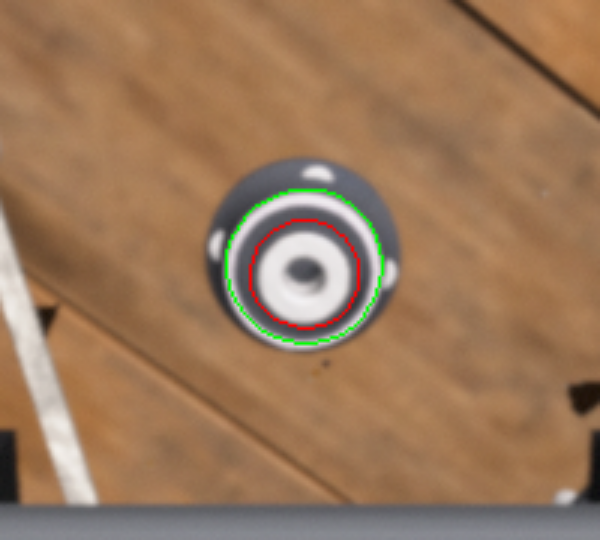

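bearing_s is seated and centred: its rim lies within 1 mm of the predicted circle. Back to the stack for bearing_m.

>>> jog_arm(motion=[{"offset": [-2, -5, 0], "roll": 0, "hand": 87}, {"offset": [-6, -20, 0], "roll": 0, "hand": 87}, {"offset": [-14, -45, 0], "roll": 0, "hand": 87}, {"offset": [-24, -75, 0], "roll": 0, "hand": 87}, {"offset": [-33, -105, 0], "roll": 0, "hand": 87}, {"offset": [-43, -135, 0], "roll": 0, "hand": 87}, {"offset": [-52, -165, 10], "roll": 0, "hand": 87}, {"offset": [-61, -192, 30], "roll": 0, "hand": 87}, {"offset": [-66, -207, 55], "roll": 0, "hand": 87}, {"offset": [-67, -213, 75], "roll": 0, "hand": 87}, {"offset": [-67, -213, 87], "roll": 0, "hand": 87}, {"offset": [-67, -213, 91], "roll": 0, "hand": 87}, {"offset": [-67, -213, 91], "roll": 0, "hand": 87}, {"offset": [-67, -213, 91], "roll": 0, "hand": 87}])

```text
clock: 9.13
tool_pos: [0.459, 0.4024, 0.1437]
orientation: [180.0, 0.0, 37.1]
force: [-0.3, -0.7, 0.7]
opening: 0.0868
```

```bash
python3 - <<'E'
from m import *
o=ctrl.get_obs();print(o["clock"],o["tool_pos"],o["orientation"])
s=snap("wrist","pics/w6.png"); g=cv2.cvtColor(s["img"],cv2.COLOR_RGB2GRAY)
q=proj(s,[.4585,.402,.073])[0];print(q)
u,v=q.round().astype(int)
m=(g>215).astype(np.uint8); n,l,st,ce=cv2.connectedComponentsWithStats(m)
for i in range(1,n):
    if st[i,4]>150 and abs(ce[i]-q).max()<60: print(st[i],ce[i])
print("u",u-50,g[v,u-50:u+51:2].tolist()); print("v",v-50,g[v-50:v+46:2,u].tolist())
im=s["img"].copy(); t=np.linspace(0,6.283,40)
for z,D,col in[(.073,.042,(0,255,0)),(.05,.051,(0,0,255)),(.026,.06,(255,255,0))]:
    cv2.polylines(im,[proj(s,np.c_[.4585+D/2*np.cos(t),.402+D/2*np.sin(t),z+0*t]).round().astype(int)],True,col,1)
cv2.imwrite("pics/w6c.png",cv2.resize(im[100:280,180:380],None,fx=3,fy=3)[:,:,::-1])
E
```

```text
9.1333 [0.45902365 0.40239945 0.14365291] [1.79975812e+02 1.59187995e-02 3.70968827e+01]
[282.77613461 225.01694038]
[265 185  48  23 198] [291.55050505 191.02020202]
[ 256  199   53   52 1570] [281.6044586  224.67770701]
u 233 [128, 127, 124, 120, 114, 114, 118, 110, 84, 79, 104, 207, 226, 227, 227, 227, 225, 209, 183, 194, 209, 218, 217, 216, 212, 207, 200, 190, 173, 131, 91, 99, 174, 220, 224, 224, 224, 227, 211, 110, 83, 84, 82, 104, 126, 131, 129, 125, 123, 121, 124]
v 175 [222, 128, 96, 86, 111, 228, 228, 212, 111, 90, 89, 126, 228, 226, 223, 224, 229, 228, 189, 113, 105, 144, 209, 210, 210, 207, 205, 200, 199, 199, 198, 200, 237, 237, 226, 223, 220, 222, 208, 109, 81, 94, 120, 121, 117, 113, 105, 93]
```

View pics/w6c.png

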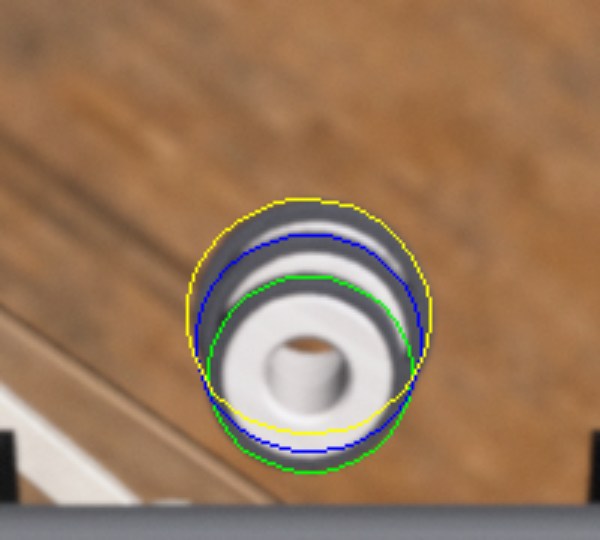

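Nothing has shifted: the bearing_m rim is centred at (282.5,225), against (282.8,225) predicted. Gripping it.

>>> jog_arm(motion=[{"offset": [0, 0, 12], "roll": 0, "hand": 75}, {"offset": [0, 0, 32], "roll": 0, "hand": 68}, {"offset": [0, 0, 52], "roll": 0, "hand": 62}, {"offset": [0, 0, 64], "roll": 0, "hand": 60}, {"offset": [0, 0, 69], "roll": 0, "hand": 58}, {"offset": [0, 0, 69], "roll": 0, "hand": 54}, {"offset": [0, 0, 69], "roll": 0, "hand": 48}, {"offset": [0, 0, 69], "roll": 0, "hand": 44}, {"offset": [0, 0, 69], "roll": 0, "hand": 35}, {"offset": [0, 0, 69], "roll": 0, "hand": 35}, {"offset": [0, 0, 69], "roll": 0, "hand": 35}, {"offset": [0, 0, 69], "roll": 0, "hand": 35}, {"offset": [0, 0, 66], "roll": 0, "hand": 35}, {"offset": [0, 0, 58], "roll": 0, "hand": 35}, {"offset": [0, 0, 38], "roll": 0, "hand": 35}, {"offset": [0, 0, 8], "roll": 0, "hand": 35}, {"offset": [0, 0, -25], "roll": 0, "hand": 35}, {"offset": [0, 0, -58], "roll": 0, "hand": 35}, {"offset": [0, 0, -83], "roll": 0, "hand": 35}, {"offset": [0, 0, -92], "roll": 0, "hand": 35}])

```text
clock: 10.85
tool_pos: [0.4602, 0.4033, 0.2408]
orientation: [-179.9, -0.4, 37.1]
force: [0.9, 1.1, -0.8]
opening: 0.0406
```

```bash
python3 - <<'E'
from m import *
s=snap("top"); 
for uv in [(226.5,155),(296,160.3),(377,153.3),(379.3,231)]: p=ray(s,[uv],.056)[0]; print(p.round(4),delta([p[0],p[1],.236]))
E
```

```text
[0.6353 0.2675 0.056 ] [ 57.6 214.1   4.7]
[0.6252 0.0964 0.056 ] [-53.7 344.4   3.7]
[ 0.6471 -0.1045  0.056 ] [-157.4  517.9    2.8]
[ 0.4546 -0.1079  0.056 ] [-313.   404.5    2. ]
```

>>> jog_arm(motion=[{"offset": [-2, 8, -5], "roll": 0, "hand": 35}, {"offset": [-9, 30, -12], "roll": 0.03, "hand": 35}, {"offset": [-19, 62, -18], "roll": 0.08, "hand": 35}, {"offset": [-30, 100, -20], "roll": 0.13, "hand": 35}, {"offset": [-42, 138, -20], "roll": 0.18, "hand": 35}, {"offset": [-53, 176, -20], "roll": 0.23, "hand": 35}, {"offset": [-64, 214, -20], "roll": 0.28, "hand": 35}, {"offset": [-76, 252, -20], "roll": 0.33, "hand": 35}, {"offset": [-87, 290, -20], "roll": 0.38, "hand": 35}, {"offset": [-99, 328, -20], "roll": 0.43, "hand": 35}, {"offset": [-110, 366, -20], "roll": 0.48, "hand": 35}, {"offset": [-122, 404, -18], "roll": 0.53, "hand": 35}, {"offset": [-132, 440, -12], "roll": 0.58, "hand": 35}, {"offset": [-142, 470, -6], "roll": 0.62, "hand": 35}, {"offset": [-149, 493, 0], "roll": 0.64, "hand": 35}, {"offset": [-153, 508, 3], "roll": 0.645, "hand": 35}, {"offset": [-155, 515, 5], "roll": 0.645, "hand": 35}, {"offset": [-155, 515, 5], "roll": 0.645, "hand": 35}, {"offset": [-155, 515, 5], "roll": 0.645, "hand": 35}, {"offset": [-155, 515, 5], "roll": 0.645, "hand": 35}])

```text
clock: 12.57
tool_pos: [0.6457, -0.101, 0.2306]
orientation: [-180.0, 0.0, 0.2]
force: [-0.2, 0.4, -1.1]
opening: 0.0401
```

```bash
cat > hub.py <<'E'
from m import *
o=ctrl.get_obs();print(o["clock"],o["tool_pos"],o["orientation"],o["opening"])
n=sys.argv[1]
s=snap("wrist",f"pics/{n}.png"); g=cv2.cvtColor(s["img"],cv2.COLOR_RGB2GRAY)
m=(g[:250]>205).astype(np.uint8); k,l,st,ce=cv2.connectedComponentsWithStats(m)
for i in range(1,k):
    if st[i,4]>120 and abs(ce[i][0]-281)<80:
        b=st[i,:2]+st[i,2:4]/2-.5
        P=ray(s,[b],.056)[0]; print(st[i],b,P.round(4),delta(P))
E
python3 hub.py m1
```

```text
12.5667 [ 0.64571907 -0.10101991  0.2306155 ] [-1.79987713e+02  8.11124201e-03  1.91796741e-01] 0.040067213188940395
[254 152  63  66 441] [285.  184.5] [ 0.6498 -0.1039  0.056 ] [  3.8   3.1 174.9]
[266 164  39  37 594] [285. 182.] [ 0.652  -0.1039  0.056 ] [  6.1   3.1 174.9]
[250 235  62  15 656] [280.5 242. ] [ 0.5957 -0.1001  0.056 ] [-50.2  -0.8 174.9]
[195 243  31   7 186] [210. 246.] [ 0.5915 -0.0349  0.056 ] [-54.1 -66.1 174.9]
[336 243  32   7 195] [351.5 246. ] [ 0.5921 -0.1659  0.056 ] [-54.   65.  174.9]
```

View pics/m1.png

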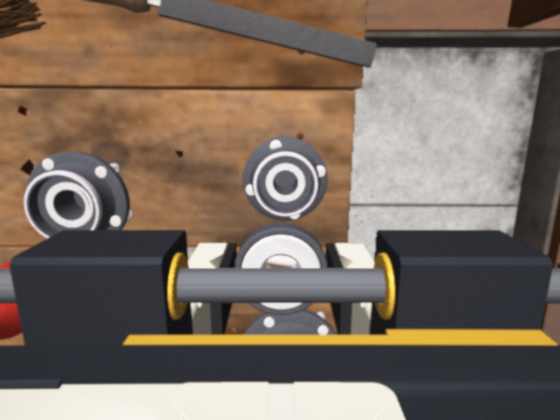

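The hub_m race is at (285,184) and bearing_m is level in the jaws. I'll shift, lower and release.

>>> jog_arm(motion=[{"offset": [2, 1.5, 10], "roll": 0, "hand": 35}, {"offset": [4, 3, 30], "roll": 0, "hand": 35}, {"offset": [4.5, 3.5, 60], "roll": 0, "hand": 35}, {"offset": [4.5, 3.5, 90], "roll": 0, "hand": 35}, {"offset": [4.5, 3.5, 115], "roll": 0, "hand": 35}, {"offset": [4.5, 3.5, 130], "roll": 0, "hand": 35}, {"offset": [4.5, 3.5, 138], "roll": 0, "hand": 35}, {"offset": [4.5, 3.5, 144], "roll": 0, "hand": 35}, {"offset": [4.5, 3.5, 149], "roll": 0, "hand": 35}, {"offset": [4.5, 3.5, 154], "roll": 0, "hand": 35}, {"offset": [4.5, 3.5, 158], "roll": 0, "hand": 35}, {"offset": [4.5, 3.5, 160], "roll": 0, "hand": 35}, {"offset": [4.5, 3.5, 160], "roll": 0, "hand": 35}, {"offset": [4.5, 3.5, 160], "roll": 0, "hand": 35}])

```text
clock: 13.78
tool_pos: [0.6513, -0.1055, 0.0713]
orientation: [-180.0, -0.1, 0.1]
force: [1.8, 0.3, -0.4]
opening: 0.0405
```

>>> jog_arm(motion=[{"offset": [0, 0, 1], "roll": 0, "hand": 35}, {"offset": [0, 0, 1.5], "roll": 0, "hand": 35}, {"offset": [0, 0, 1.5], "roll": 0, "hand": 40}, {"offset": [0, 0, 1.5], "roll": 0, "hand": 43}, {"offset": [0, 0, 1.5], "roll": 0, "hand": 46}, {"offset": [0, 0, 1.5], "roll": 0, "hand": 50}, {"offset": [0, 0, 1.5], "roll": 0, "hand": 56}, {"offset": [0, 0, 1], "roll": 0, "hand": 62}, {"offset": [0, 0, -5], "roll": 0, "hand": 70}, {"offset": [0, 0, -20], "roll": 0, "hand": 87}, {"offset": [0, 0, -50], "roll": 0, "hand": 87}, {"offset": [0, 0, -85], "roll": 0, "hand": 87}, {"offset": [0, 0, -120], "roll": 0, "hand": 87}, {"offset": [0, 0, -150], "roll": 0, "hand": 87}, {"offset": [0, 0, -163], "roll": 0, "hand": 87}, {"offset": [0, 0, -165], "roll": 0, "hand": 87}, {"offset": [0, 0, -165], "roll": 0, "hand": 87}])

```text
clock: 15.2
tool_pos: [0.6508, -0.1055, 0.2371]
orientation: [-180.0, -0.1, 0.1]
force: [0.9, -0.2, -0.2]
opening: 0.087
```

```bash
python3 hub.py m2; python3 - <<'E'
from m import *
s=snap("wrist"); im=s["img"].copy(); t=np.linspace(0,6.283,40)
for z,D,col in[(.0675,.042,(255,0,0)),(.056,.058,(0,255,0))]:
    cv2.polylines(im,[proj(s,np.c_[.6505+D/2*np.cos(t),-.1045+D/2*np.sin(t),z+0*t]).round().astype(int)],True,col,1)
cv2.imwrite("pics/m2c.png",cv2.resize(im[100:280,180:380],None,fx=3,fy=3)[:,:,::-1])
print(delta([.459,.4022,.236]))
E
```

```text
15.2 [ 0.65076484 -0.10550394  0.23714657] [-1.79978083e+02 -1.39487559e-01  1.20298977e-01] 0.0870100282775069
[250 158  59  36 179] [279.  175.5] [ 0.6622 -0.103   0.056 ] [ 12.1  -2.4 179.5]
[262 173  38  38 812] [280.5 191.5] [ 0.6475 -0.1044  0.056 ] [ -2.6  -1.  179.5]
[-189.8 -508.    -0.9]
```

View pics/m2c.png

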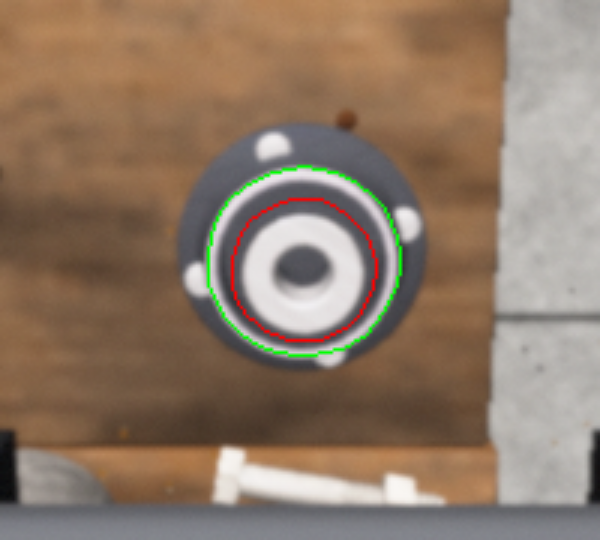

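bearing_m is in its race and concentric, with its rim about 1 mm from the prediction. Back for bearing_l.

>>> jog_arm(motion=[{"offset": [-3, -8, -5], "roll": 0, "hand": 87}, {"offset": [-11, -30, -10], "roll": 0, "hand": 87}, {"offset": [-23, -62, -12], "roll": 0, "hand": 87}, {"offset": [-37, -100, -12], "roll": 0, "hand": 87}, {"offset": [-51, -138, -12], "roll": 0, "hand": 87}, {"offset": [-66, -176, -12], "roll": 0, "hand": 87}, {"offset": [-80, -214, -12], "roll": 0, "hand": 87}, {"offset": [-94, -252, -12], "roll": 0, "hand": 87}, {"offset": [-108, -290, -12], "roll": 0, "hand": 87}, {"offset": [-122, -328, -12], "roll": 0, "hand": 87}, {"offset": [-137, -366, -12], "roll": 0, "hand": 87}, {"offset": [-151, -404, 0], "roll": 0, "hand": 87}, {"offset": [-164, -438, 20], "roll": 0, "hand": 87}, {"offset": [-175, -468, 45], "roll": 0, "hand": 87}, {"offset": [-184, -491, 75], "roll": 0, "hand": 87}, {"offset": [-189, -504, 100], "roll": 0, "hand": 87}, {"offset": [-190, -508, 113], "roll": 0, "hand": 87}, {"offset": [-190, -508, 117], "roll": 0, "hand": 87}, {"offset": [-190, -508, 117], "roll": 0, "hand": 87}, {"offset": [-190, -508, 117], "roll": 0, "hand": 87}])

```text
clock: 16.97
tool_pos: [0.4595, 0.4019, 0.1189]
orientation: [180.0, -0.0, 0.1]
force: [0.6, 0.3, 0.8]
opening: 0.0871
```

```bash
cat > st.py <<'E'
from m import *
z,D=float(sys.argv[1]),float(sys.argv[2])
o=ctrl.get_obs();print(o["clock"],o["tool_pos"],o["orientation"])
s=snap("wrist"); g=cv2.cvtColor(s["img"],cv2.COLOR_RGB2GRAY)
q=proj(s,[.459,.4022,z])[0];print("pred",q)
n,l,st,ce=cv2.connectedComponentsWithStats((g>205).astype(np.uint8))
for i in range(1,n):
    if st[i,4]>150 and abs(ce[i]-q).max()<60:
        b=st[i,:2]+st[i,2:4]/2-.5; P=ray(s,[b],z)[0]; print(st[i],b,P,delta(P+[0,0,.002]))
E
python3 st.py .05 .051
```

```text
16.9667 [0.45950764 0.40187921 0.11894539] [ 1.79975690e+02 -8.02106256e-03  1.31521478e-01]
pred [281.64740262 224.38438686]
[ 250  191   67   65 2417] [283. 223.] [0.45988854 0.40137577 0.05      ] [-0.1  0.7 67.6]
```

>>> jog_arm(motion=[{"offset": [0, 0, 12], "roll": 0, "hand": 80}, {"offset": [0, 0, 32], "roll": 0, "hand": 74}, {"offset": [0, 0, 52], "roll": 0, "hand": 70}, {"offset": [0, 0, 63], "roll": 0, "hand": 68}, {"offset": [0, 0, 67], "roll": 0, "hand": 66}, {"offset": [0, 0, 67], "roll": 0, "hand": 62}, {"offset": [0, 0, 67], "roll": 0, "hand": 57}, {"offset": [0, 0, 67], "roll": 0, "hand": 53}, {"offset": [0, 0, 67], "roll": 0, "hand": 44}, {"offset": [0, 0, 67], "roll": 0, "hand": 44}, {"offset": [0, 0, 67], "roll": 0, "hand": 44}, {"offset": [0, 0, 67], "roll": 0, "hand": 44}, {"offset": [0, 0, 64], "roll": 0, "hand": 44}, {"offset": [0, 0, 55], "roll": 0, "hand": 44}, {"offset": [0, 0, 35], "roll": 0, "hand": 44}, {"offset": [0, 0, 5], "roll": 0, "hand": 44}, {"offset": [0, 0, -35], "roll": 0, "hand": 44}, {"offset": [0, 0, -72], "roll": 0, "hand": 44}, {"offset": [0, 0, -105], "roll": 0, "hand": 44}, {"offset": [0, 0, -125], "roll": 0, "hand": 44}])

```text
clock: 18.68
tool_pos: [0.4599, 0.4026, 0.2484]
orientation: [-179.8, -0.2, 0.1]
force: [0.8, 0.9, -3.0]
opening: 0.0491
```

```bash
python3 -c "
from m import *
print(delta([.6295,.099,.236]))"
```

```text
[168.8 304.   11.8]
```

>>> jog_arm(motion=[{"offset": [4, 7, 0], "roll": 0.02, "hand": 44}, {"offset": [13, 24, 0], "roll": 0.06, "hand": 44}, {"offset": [27, 49, 0], "roll": 0.12, "hand": 44}, {"offset": [43, 77, 0], "roll": 0.18, "hand": 44}, {"offset": [59, 106, 0], "roll": 0.24, "hand": 44}, {"offset": [75, 135, 0], "roll": 0.3, "hand": 44}, {"offset": [91, 164, 0], "roll": 0.36, "hand": 44}, {"offset": [107, 193, 0], "roll": 0.42, "hand": 44}, {"offset": [123, 222, 0], "roll": 0.48, "hand": 44}, {"offset": [138, 249, 2], "roll": 0.54, "hand": 44}, {"offset": [152, 273, 5], "roll": 0.59, "hand": 44}, {"offset": [161, 291, 9], "roll": 0.61, "hand": 44}, {"offset": [167, 301, 11], "roll": 0.61, "hand": 44}, {"offset": [169, 304, 12], "roll": 0.61, "hand": 44}, {"offset": [169, 304, 12], "roll": 0.61, "hand": 44}, {"offset": [169, 304, 12], "roll": 0.61, "hand": 44}, {"offset": [169, 304, 12], "roll": 0.61, "hand": 44}])

```text
clock: 20.1
tool_pos: [0.6286, 0.0994, 0.2316]
orientation: [-180.0, 0.0, -34.8]
force: [0.8, 0.0, -3.4]
opening: 0.0492
```

```bash
python3 hub.py l1
```

```text
20.1 [0.62863933 0.09935931 0.23164205] [-1.79993582e+02  1.12090852e-02 -3.47580682e+01] 0.049237330097675586
[247 151  73  66 519] [283.  183.5] [0.6311 0.0954 0.056 ] [  4.3   2.  175.8]
[261 163  46  46 851] [283.5 185.5] [0.6294 0.096  0.056 ] [  2.5   2.5 175.8]
[ 237  223   87   27 1482] [280. 236.] [0.5922 0.1256 0.056 ] [-44.9  -0.6 175.8]
[346 244  31   6 169] [361.  246.5] [0.5409 0.0695 0.056 ] [-55.1  74.7 175.8]
```

View pics/l1.png

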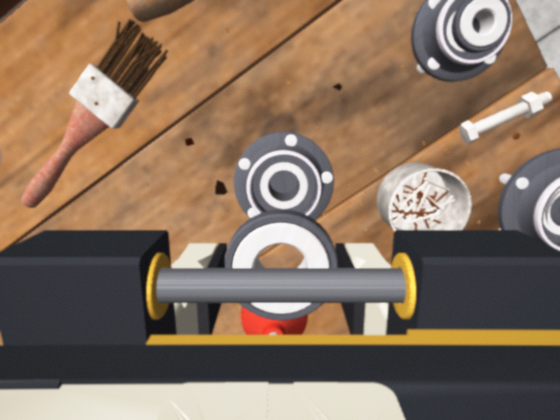

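The hub_l race centre is about (283.5,186.5), and bearing_l is level in the jaws. Lowering.

>>> jog_arm(motion=[{"offset": [1, 1.5, 10], "roll": 0, "hand": 44}, {"offset": [1.5, 2.8, 30], "roll": 0, "hand": 44}, {"offset": [1.5, 2.8, 60], "roll": 0, "hand": 44}, {"offset": [1.5, 2.8, 90], "roll": 0, "hand": 44}, {"offset": [1.5, 2.8, 115], "roll": 0, "hand": 44}, {"offset": [1.5, 2.8, 130], "roll": 0, "hand": 44}, {"offset": [1.5, 2.8, 138], "roll": 0, "hand": 44}, {"offset": [1.5, 2.8, 144], "roll": 0, "hand": 44}, {"offset": [1.5, 2.8, 149], "roll": 0, "hand": 44}, {"offset": [1.5, 2.8, 154], "roll": 0, "hand": 44}, {"offset": [1.5, 2.8, 158], "roll": 0, "hand": 44}, {"offset": [1.5, 2.8, 160.5], "roll": 0, "hand": 44}, {"offset": [1.5, 2.8, 160.5], "roll": 0, "hand": 44}, {"offset": [1.5, 2.8, 160.5], "roll": 0, "hand": 44}])

```text
clock: 21.32
tool_pos: [0.6288, 0.0953, 0.0714]
orientation: [-180.0, -0.0, -34.8]
force: [-0.6, -0.2, -2.2]
opening: 0.0493
```

>>> jog_arm(motion=[{"offset": [0, 0, 1], "roll": 0, "hand": 44}, {"offset": [0, 0, 1.5], "roll": 0, "hand": 44}, {"offset": [0, 0, 1.5], "roll": 0, "hand": 49}, {"offset": [0, 0, 1.5], "roll": 0, "hand": 52}, {"offset": [0, 0, 1.5], "roll": 0, "hand": 55}, {"offset": [0, 0, 1.5], "roll": 0, "hand": 59}, {"offset": [0, 0, 1.5], "roll": 0, "hand": 64}, {"offset": [0, 0, 1], "roll": 0, "hand": 72}, {"offset": [0, 0, -5], "roll": 0, "hand": 80}, {"offset": [0, 0, -20], "roll": 0, "hand": 87}, {"offset": [0, 0, -50], "roll": 0, "hand": 87}, {"offset": [0, 0, -85], "roll": 0, "hand": 87}, {"offset": [0, 0, -120], "roll": 0, "hand": 87}, {"offset": [0, 0, -150], "roll": 0, "hand": 87}, {"offset": [0, 0, -170], "roll": 0, "hand": 87}, {"offset": [0, 0, -175], "roll": 0, "hand": 87}, {"offset": [0, 0, -175], "roll": 0, "hand": 87}])

```text
clock: 22.73
tool_pos: [0.6295, 0.0955, 0.2488]
orientation: [-179.8, -0.1, -34.8]
force: [-0.1, 0.5, -0.7]
opening: 0.0867
```

```bash
python3 - <<'E'
from m import *
o=ctrl.get_obs();print(o["clock"],o["tool_pos"],o["orientation"])
s=snap("wrist"); im=s["img"].copy(); t=np.linspace(0,6.283,40)
for z,D,col in[(.0675,.051,(255,0,0)),(.056,.067,(0,255,0))]:
    cv2.polylines(im,[proj(s,np.c_[.6288+D/2*np.cos(t),.0958+D/2*np.sin(t),z+0*t]).round().astype(int)],True,col,1)
cv2.imwrite("pics/l2c.png",cv2.resize(im[100:280,180:380],None,fx=3,fy=3)[:,:,::-1])
print(delta([.459,.4022,.236]))
E
```

```text
22.7333 [0.6294787  0.09551433 0.2488062 ] [-1.79792789e+02 -1.36607252e-01 -3.48211931e+01]
[-314.5 -154.9   10.9]
```

View pics/l2c.png

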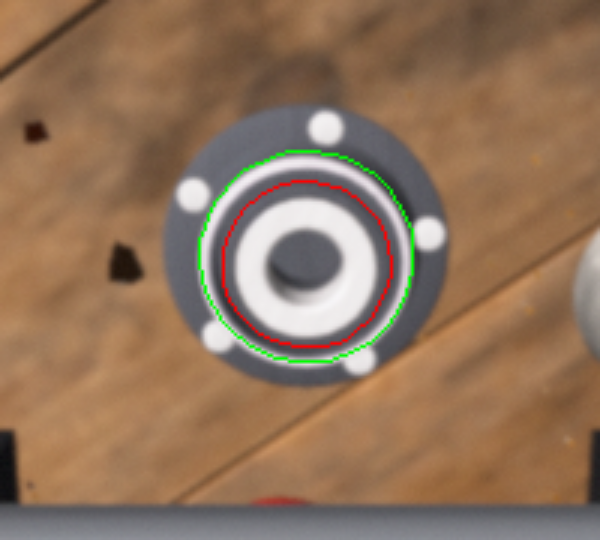

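bearing_l is seated and concentric: its rim centre is at (305,268), against (306,263) for the overlay. Back for bearing_xl.

>>> jog_arm(motion=[{"offset": [-6, -3, 0], "roll": 0, "hand": 87}, {"offset": [-24, -12, 0], "roll": 0, "hand": 87}, {"offset": [-52, -26, 0], "roll": 0, "hand": 87}, {"offset": [-84, -41, 0], "roll": 0, "hand": 87}, {"offset": [-116, -57, 0], "roll": 0, "hand": 87}, {"offset": [-148, -73, 0], "roll": 0, "hand": 87}, {"offset": [-180, -89, 0], "roll": 0, "hand": 87}, {"offset": [-212, -104, 5], "roll": 0, "hand": 87}, {"offset": [-243, -119, 20], "roll": 0, "hand": 87}, {"offset": [-270, -133, 45], "roll": 0, "hand": 87}, {"offset": [-292, -144, 75], "roll": 0, "hand": 87}, {"offset": [-307, -151, 105], "roll": 0, "hand": 87}, {"offset": [-313, -154, 130], "roll": 0, "hand": 87}, {"offset": [-314, -155, 147], "roll": 0, "hand": 87}, {"offset": [-314, -155, 153], "roll": 0, "hand": 87}, {"offset": [-314, -155, 153], "roll": 0, "hand": 87}, {"offset": [-314, -155, 153], "roll": 0, "hand": 87}])

```text
clock: 24.2
tool_pos: [0.4594, 0.4016, 0.0929]
orientation: [179.9, -0.0, -34.8]
force: [-0.7, 0.6, 0.7]
opening: 0.0872
```

```bash
python3 st.py .026 .06
```

```text
24.2 [0.45939533 0.40158877 0.09290275] [ 1.79936150e+02 -1.94585417e-02 -3.48209208e+01]
pred [280.43146406 225.00848962]
[ 243  184   81   78 3104] [283.  222.5] [0.45941823 0.40001487 0.026     ] [ 0.7  1.9 65.8]
```

>>> jog_arm(motion=[{"offset": [0.5, 1, 12], "roll": 0, "hand": 87}, {"offset": [0.5, 1, 32], "roll": 0, "hand": 86}, {"offset": [0.5, 1, 50], "roll": 0, "hand": 82}, {"offset": [0.5, 1, 61], "roll": 0, "hand": 78}, {"offset": [0.5, 1, 65], "roll": 0, "hand": 75}, {"offset": [0.5, 1, 65], "roll": 0, "hand": 71}, {"offset": [0.5, 1, 65], "roll": 0, "hand": 66}, {"offset": [0.5, 1, 65], "roll": 0, "hand": 62}, {"offset": [0.5, 1, 65], "roll": 0, "hand": 53}, {"offset": [0.5, 1, 65], "roll": 0, "hand": 53}, {"offset": [0.5, 1, 65], "roll": 0, "hand": 53}, {"offset": [0.5, 1, 65], "roll": 0, "hand": 53}, {"offset": [0.5, 1, 62], "roll": 0, "hand": 53}, {"offset": [0.5, 1, 53], "roll": 0, "hand": 53}, {"offset": [0.5, 1, 33], "roll": 0, "hand": 53}, {"offset": [0.5, 1, 3], "roll": 0, "hand": 53}, {"offset": [0.5, 1, -37], "roll": 0, "hand": 53}, {"offset": [0.5, 1, -77], "roll": 0, "hand": 53}, {"offset": [0.5, 1, -117], "roll": 0, "hand": 53}, {"offset": [0.5, 1, -150], "roll": 0, "hand": 53}])

```text
clock: 25.92
tool_pos: [0.4592, 0.4005, 0.2466]
orientation: [-179.9, -0.0, -34.8]
force: [0.8, 2.0, -3.5]
opening: 0.0582
```

```bash
python3 -c "
from m import *
print(delta([.459,-.107,.236]), ctrl.get_obs()['joint_pos'])"
```

```text
[289.6 416.8   9.9] [ 5.94489343e+01  1.40336590e+01 -7.31740467e+00  8.89294145e-03
 -6.85423602e+01 -4.27233944e+00]
```

>>> jog_arm(motion=[{"offset": [5, 7, -6], "roll": 0, "hand": 53}, {"offset": [17, 25, -10], "roll": 0, "hand": 53}, {"offset": [35, 51, -12], "roll": 0, "hand": 53}, {"offset": [56, 81, -12], "roll": 0, "hand": 53}, {"offset": [77, 111, -12], "roll": 0, "hand": 53}, {"offset": [98, 141, -12], "roll": 0, "hand": 53}, {"offset": [119, 171, -12], "roll": 0, "hand": 53}, {"offset": [140, 201, -12], "roll": 0, "hand": 53}, {"offset": [161, 231, -12], "roll": 0, "hand": 53}, {"offset": [182, 261, -12], "roll": 0, "hand": 53}, {"offset": [203, 291, -12], "roll": 0, "hand": 53}, {"offset": [223, 321, -10], "roll": 0, "hand": 53}, {"offset": [243, 350, -5], "roll": 0, "hand": 53}, {"offset": [261, 376, 0], "roll": 0, "hand": 53}, {"offset": [276, 397, 5], "roll": 0, "hand": 53}, {"offset": [286, 411, 9], "roll": 0, "hand": 53}, {"offset": [290, 417, 10], "roll": 0, "hand": 53}, {"offset": [290, 417, 10], "roll": 0, "hand": 53}, {"offset": [290, 417, 10], "roll": 0, "hand": 53}, {"offset": [290, 417, 10], "roll": 0, "hand": 53}])

```text
clock: 27.58
tool_pos: [0.4592, -0.1066, 0.2332]
orientation: [-180.0, -0.0, -34.8]
force: [0.0, 0.8, -3.6]
opening: 0.0583
```

```bash
python3 hub.py x1
```

```text
27.5833 [ 0.45920208 -0.10658077  0.23322836] [-1.79977205e+02 -2.09242492e-03 -3.48074612e+01] 0.058290599045666934
[188  69  81  47 711] [228.  92.] [ 0.552  -0.1168  0.056 ] [ 82.1 -44.3 177.3]
[245 147  82  56 312] [285.5 174.5] [ 0.4669 -0.1168  0.056 ] [ 12.2   4.3 177.3]
[260 160  53  41 724] [286. 180.] [ 0.4626 -0.1144  0.056 ] [  7.2   4.7 177.3]
[ 227  212  107   38 2216] [280.  230.5] [ 0.4268 -0.0831  0.056 ] [-40.   -0.6 177.3]
```

View pics/x1.png

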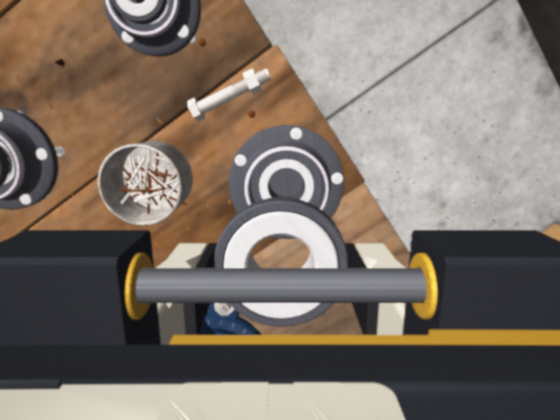

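The hub_xl race centre is about (285.5,186.5), partly hidden by the held bearing, which is level. Lowering.

>>> jog_arm(motion=[{"offset": [1, 2.5, 10], "roll": 0, "hand": 53}, {"offset": [1.2, 4.7, 30], "roll": 0, "hand": 53}, {"offset": [1.2, 4.7, 60], "roll": 0, "hand": 53}, {"offset": [1.2, 4.7, 90], "roll": 0, "hand": 53}, {"offset": [1.2, 4.7, 115], "roll": 0, "hand": 53}, {"offset": [1.2, 4.7, 130], "roll": 0, "hand": 53}, {"offset": [1.2, 4.7, 138], "roll": 0, "hand": 53}, {"offset": [1.2, 4.7, 144], "roll": 0, "hand": 53}, {"offset": [1.2, 4.7, 149], "roll": 0, "hand": 53}, {"offset": [1.2, 4.7, 154], "roll": 0, "hand": 53}, {"offset": [1.2, 4.7, 159], "roll": 0, "hand": 53}, {"offset": [1.2, 4.7, 162], "roll": 0, "hand": 53}, {"offset": [1.2, 4.7, 162], "roll": 0, "hand": 53}, {"offset": [1.2, 4.7, 162], "roll": 0, "hand": 53}])

```text
clock: 28.8
tool_pos: [0.4569, -0.1114, 0.071]
orientation: [-180.0, 0.1, -34.8]
force: [-2.7, 3.5, -2.2]
opening: 0.0581
```

The hub is pushing the bearing toward tool −x with about 4 N, so I'll ease 1 mm that way and then release.

>>> jog_arm(motion=[{"offset": [-1, -0.3, 0], "roll": 0, "hand": 53}, {"offset": [-1, -0.3, 1], "roll": 0, "hand": 53}, {"offset": [-1, -0.3, 1.5], "roll": 0, "hand": 53}, {"offset": [-1, -0.3, 1.5], "roll": 0, "hand": 58}, {"offset": [-1, -0.3, 1.5], "roll": 0, "hand": 61}, {"offset": [-1, -0.3, 1.5], "roll": 0, "hand": 64}, {"offset": [-1, -0.3, 1.5], "roll": 0, "hand": 68}, {"offset": [-1, -0.3, 1.5], "roll": 0, "hand": 74}, {"offset": [-1, -0.3, 1], "roll": 0, "hand": 82}, {"offset": [-1, -0.3, -5], "roll": 0, "hand": 87}, {"offset": [-1, -0.3, -20], "roll": 0, "hand": 87}, {"offset": [-1, -0.3, -50], "roll": 0, "hand": 87}, {"offset": [-1, -0.3, -85], "roll": 0, "hand": 87}, {"offset": [-1, -0.3, -120], "roll": 0, "hand": 87}, {"offset": [-1, -0.3, -150], "roll": 0, "hand": 87}, {"offset": [-1, -0.3, -165], "roll": 0, "hand": 87}, {"offset": [-1, -0.3, -168], "roll": 0, "hand": 87}, {"offset": [-1, -0.3, -168], "roll": 0, "hand": 87}])

```text
clock: 30.3
tool_pos: [0.4574, -0.1109, 0.2406]
orientation: [-179.9, -0.1, -34.8]
force: [-1.5, -1.0, -0.5]
opening: 0.0872
```

```bash
python3 - <<'E'
from m import *
o=ctrl.get_obs();print(o["clock"],o["tool_pos"],o["orientation"],o["force"])
s=snap("wrist"); im=s["img"].copy(); t=np.linspace(0,6.283,40)
for z,D,col in[(.0675,.06,(255,0,0)),(.056,.076,(0,255,0))]:
    cv2.polylines(im,[proj(s,np.c_[o["tool_pos"][0]+D/2*np.cos(t),o["tool_pos"][1]+D/2*np.sin(t),z+0*t]).round().astype(int)],True,col,1)
a=cv2.resize(im[100:280,190:370],(400,400)); 
c=cams.snapshot("scene")["img"]; b=cv2.resize(c[130:340,240:470],(400,400))
cv2.imwrite("pics/x2c.png",np.hstack([a,b])[:,:,::-1])
E
```

```text
30.3 [ 0.45737524 -0.11088033  0.24056752] [-1.79877421e+02 -1.28523318e-01 -3.48247446e+01] [-1.47581908 -0.9738908  -0.54919461]
```

View pics/x2c.png

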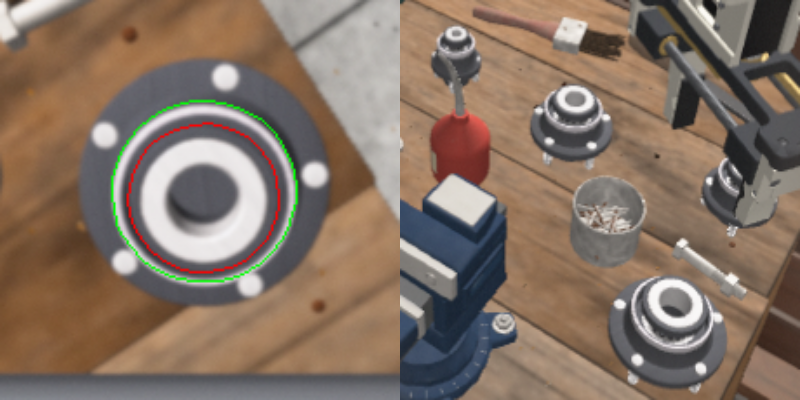

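bearing_xl looks seated. I'll clear the arm from the view and do a final check of all four.

>>> jog_arm(motion=[{"offset": [-5, -7, -6], "roll": 0, "hand": 87}, {"offset": [-17, -25, -12], "roll": 0, "hand": 87}, {"offset": [-35, -51, -20], "roll": 0, "hand": 87}, {"offset": [-56, -81, -20], "roll": 0, "hand": 87}, {"offset": [-77, -111, -20], "roll": 0, "hand": 87}, {"offset": [-98, -141, -20], "roll": 0, "hand": 87}, {"offset": [-119, -171, -20], "roll": 0, "hand": 87}, {"offset": [-140, -201, -20], "roll": 0, "hand": 87}, {"offset": [-161, -231, -20], "roll": 0, "hand": 87}, {"offset": [-182, -261, -20], "roll": 0, "hand": 87}, {"offset": [-203, -291, -20], "roll": 0, "hand": 87}, {"offset": [-223, -321, -20], "roll": 0, "hand": 87}, {"offset": [-243, -350, -20], "roll": 0, "hand": 87}, {"offset": [-261, -376, -20], "roll": 0, "hand": 87}, {"offset": [-276, -397, -20], "roll": 0, "hand": 87}, {"offset": [-286, -411, -20], "roll": 0, "hand": 87}, {"offset": [-290, -417, -20], "roll": 0, "hand": 87}, {"offset": [-290, -417, -20], "roll": 0, "hand": 87}, {"offset": [-290, -417, -20], "roll": 0, "hand": 87}])

```text
clock: 31.98
tool_pos: [0.4566, 0.3964, 0.2584]
orientation: [179.9, -0.0, -34.8]
force: [0.2, -0.3, 0.1]
opening: 0.0868
```

```bash
python3 - <<'E'
from m import *
s=snap("scene"); im=s["img"]; t=np.linspace(0,6.283,60); tiles=[]
for x,y,D,B in[(.641,.273,.032,.047),(.651,-.1052,.042,.058),(.629,.0955,.051,.067),(.4572,-.111,.06,.076)]:
    c=proj(s,[x,y,.06])[0]; w=40; h=30
    A=np.float32([[5,0,-5*(c[0]-w)],[0,5,-5*(c[1]-h)]])
    a=cv2.warpAffine(im,A,(400,300),flags=cv2.INTER_CUBIC)
    for z,d,col in[(.0675,D,(255,0,0)),(.0575,D,(255,160,0)),(.056,B,(0,255,0))]:
        q=proj(s,np.c_[x+d/2*np.cos(t),y+d/2*np.sin(t),z+0*t])@A[:,:2].T+A[:,2]
        cv2.polylines(a,[q.round().astype(int)],True,col,1)
    tiles.append(a)
cv2.imwrite("pics/fin.png",np.vstack([np.hstack(tiles[:2]),np.hstack(tiles[2:])])[:,:,::-1])
E
```

```text
(no output)
```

View pics/fin.png

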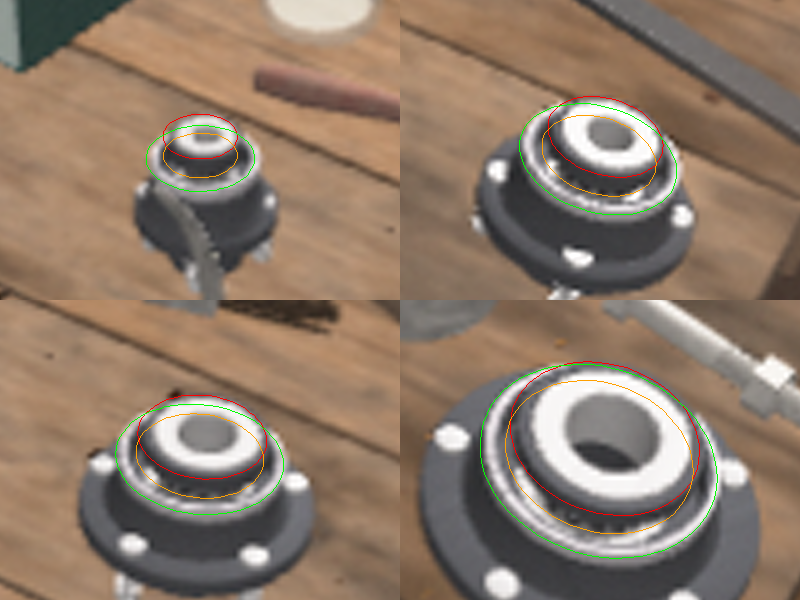

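All four rims match the predicted seated outlines, and the grip-height bookkeeping agrees (TCP about 69.5 to 70 mm at each release). Handing in.

```bash
python3 -c "
from plant import order,ctrl
print(order.close_job()); print(ctrl.get_obs()['clock'])"
```

```text
the job is handed in; nothing more can be done
None
the job is handed in; nothing more can be done
```

I took the stack apart from the top (s, m, l, xl), set each bearing in the hub of its own size, and handed the job in after about 32 s on the robot's clock. No verdict was reported.

- **Seating:** In the last overlay, all four rims lie within about 1–2 mm of their seated outlines and look level and centred. The gripper heights at release agree.
- **bearing_xl:** It touched the side of its race with about 4 N on the way down. I moved it over 1 mm before letting go, and it then looked centred like the others.
- **Limits of the checks:** The final heights come from overlaying predicted outlines by eye, with no separate height measurement. The top camera read hub positions up to about 6 mm off from the wrist camera, so I used the wrist readings for the placing.
- **Bystanders:** I saw the oil can and nail tin standing in the last overview, taken just after bearing_xl was placed. I did not measure their positions again after that. The arm stayed clear of them and of the purple hub, going by its planned paths and the low force readings.

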